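# Put up the red flag pole in its spring-plunger holder

### The job

Take the red flag pole out of the wooden storage block and slide it, foot first, down into the aluminium holder until the side spring plunger rides over the foot and clicks into the groove of the pole; then let go so that it stands gripped. Do it gently, never forcing the pole against the holder (keep well under 25 N), do not leave it short of the click or pushed past it, and leave the black flag and the loose game pieces where they are.

Things in the scene. Friction and masses are not known exactly. Their poses are not given: they have to be found in the camera images.
- red_flag_center (a point): centre of the red plate at the top of the red flag pole (rigid, about 0.2 kg), the place to grip: plate 60 mm wide along its own x, 10 mm thick along y, 45 mm high (z). Grip across the 10 mm from above. Below it a round steel rod, 16 mm in diameter; the rod's foot end is 132.5 mm straight below this point. It starts upright in one hole of the storage block
- red_flag_foot (a point): centre of the foot end (lowest point) of the red pole, z along the pole. The foot is a cone 9 mm high, 6 mm across at its tip; then full diameter (16 mm) up to 24 mm
- red_flag_groove (a point): middle of the ring groove of the red pole, on its axis, 29.5 mm above the foot end: 9 mm neck, 4 mm high at the bottom, 45 degree flanks, 11 mm high at the surface; full diameter again above it
- black_flag_center (a point): centre of the black flag plate; the black flag pole is the same as the red one but for its colour and stands in the other hole of the block; leave it there
- rack: wooden storage block, fixed, 80 mm (its x) by 180 mm (its y) by 60 mm high, origin at the centre of its underside; two holes 48 mm deep and 17 mm wide lie 55 mm to either side along its y, a flag pole standing loose in each, plates along its x
- holder: pole holder, screwed to the table, origin at the centre of its underside: a blue base 110 x 90 x 12 mm and on it a 36 mm square aluminium post, its top 95 mm above the table. On its +x side a spring plunger (black housing, brass barrel, red knob reaching 56 mm from the axis), its nose 58 to 70 mm above the table: it is set anew each time and not measured, so feel for the click
- holder_mouth (a point): centre of the mouth of the bore, at the top of the holder post, z up. The bore is square, 17.6 mm wide, upright, and 83 mm deep, deeper than the pole needs to go
- plunger (a joint): how far the nose (8 mm ball end) is pushed back, m: 0 free (6.4 mm into the bore), 0.003 to 0.005 riding on the full rod, 0 to 0.002 in the groove. Spring 6 N plus 1.2 N per mm. Push needed: 3 to 10 N over the cone, 0 to 6 N riding; at the groove the pole is drawn down with 4 to 10 N; pushed on, it resists with 8 to 20 N, then the nose leaves the groove (pull up to get it back)
- piece0_mid (a point): loose game piece, a white disc 34 mm in diameter and 11 mm high lying on the table, its centre
- piece1_mid (a point): another loose game piece, same size, its centre
- piece2_mid (a point): another loose game piece, same size, its centre
Not all that is in view belongs to the job. Of the things that look like the part that bears red_flag_center, the largest one is meant.

How it is judged:
By the outcome, as a careful person would: the job done as asked, in the order asked, and still so for the second after the job is handed in, with the robot touching nothing.
It also fails if it takes over 72 s, if anything falls off the work surface, if the arm or the gripper's body presses on something with over 40 N, if the wrist force passes 120 N, or if a joint passes its speed limit or range.

### The arm

A 7-joint arm with a two-finger parallel gripper is mounted at the origin on the work surface. World frame = base frame: x ahead of the robot, y to its left, z up, the work surface at z = 0. Lengths are in m, angles in rad, forces in N, time in s.
With the tool pointing down it reaches from about 0.4 to 0.85 m from the base axis. Payload 10.4 kg.
Tool frame: the origin (TCP) lies between the finger pads; the fingertips stand 14 mm ahead of it and the grasp point (between the pads) lies 5 mm behind it; z points along the fingers, y is the line along which they close (so a half turn about z gives the same grasp; the last joint's range is limited). The gripper opens to 87 mm and grips with 3 to 60 N. Pads are 19 mm wide; open, the fingers measure 117 mm over their backs; the gripper's body (75 mm by 190 mm) begins 51 mm behind the grasp point.
Start: joints at [-1.184, 0.332, -0.065, 1.46, 0.022, 1.35, -0.088], TCP at [0.249, 0.573, 0.237] pointing down, gripper open.
Joint ranges: [-2.6, 2.6], [-0.5, 2.12], [-1.47, 1.34], [0.16, 2.42], [-1.27, 4.41], [0.06, 2.06], [-2.6, 2.6]. Speed limits (rad/s): [2.22, 2.22, 2.79, 2.79, 3.14, 3.14, 3.14].

### API

Orientations are given as a rotation vector (axis times angle).
In Python, from plant import status, vision, ticket gives the robot as it stands. The module is installed in compiled form; this text tells all that it offers.
- The arm moves only by the tool step_arm, never from a script. Its argument "deltas" is a list of rows, each a list of 5 numbers: the closure, from 0 (fully open) to 1 (shut), then the shift along the tool's x, y, z in m, then the turn about the tool's z in rad. A call has 1 to 8 rows; each row is the pose to reach, as a shift and turn from the pose commanded when the call began, along the tool's axes at that moment; what a row does not reach only later rows make up. A row lasts 1/10 s, in which the tool goes at most 50 mm and 8.59 degrees, less where a joint would pass 70% of its speed; a pose out of reach is approached as far as the arm can. A call with a gripper value outside its range is refused whole. The fingers move at their own pace and stop on an object; "newtons" is the grip in N (left out, the last holds). Time passes only in rows, so rows that repeat a pose let the fingers close. It gives the time, the measured TCP pose, the force, the opening and the grip force at its end, in the units of the state.
- status.read_state(): the state, without advancing time (a new reading comes with each control period).
- vision.camera(name): name is "side" or "top" or "wrist"; returns (picture, depth): 400x640x3 uint8, red, green, blue; 400x640 float32, m along the optical axis (not along the pixel's ray), 0 where there is no reading.
- vision.get_calibration(name): a dict with "intrinsics" (3x3 intrinsics, pixels), "view" (4x4, takes a point from world to camera coordinates); the wrist camera has in their place "mount" (4x4, takes a point from camera to tool coordinates, whose origin is the TCP and whose axes are the flange's). Camera axes: x right, y up, looking along -z (the intrinsics and any distortion apply to the point x, -y, -z); pixel columns grow to the right and rows downward; lengths in m; the calibration is good to about 2 mm. A picture is of the moment at which its call begins: read the wrist's pose just before it. get_calibration takes no time and is no camera call.
- ticket.finish_job(): hands the job in; it is judged then, once.
The state is a dict: "clock": time; "joint_positions": joint angles; "qd": joint speeds; "joint_efforts": joint torques, N m; "eef_pos": TCP position; "eef_rot": TCP orientation; "wrist_force": force on the tool from outside, world axes, zero at the start; "wrist_torque": the same for the moment, N m; "grip_width": finger opening in m; "finger_force": force on a finger pad.
Only numpy, scipy, OpenCV 4.12 (cv2) and the standard library are available. Lean on these libraries where they do the work, as an engineer would, in place of code of your own. Each camera call takes 0.05 s, during which the arm holds its last target. There are 200 camera calls.

## Working session

There is one attempt and no reset: what is moved stays moved. The work goes in short steps, Python scripts to look and compute and a tool call to move; the robot and the scene stay as the last step left them, time stands still between calls to the robot, and variables do not carry over. Pictures are saved under pics/ and viewed, at most 10 in all, crops included, and the job is handed in when it is done.

Besides the shell and the picture viewer there is one more tool, called after "Request:" as name(argument=value, ...) on one line, values as JSON. step_arm: Moves the arm, as the interface text tells. Its arguments: {"type":"object","properties":{"deltas":{"type":"array"},"newtons":{"type":"number"}},"required":["deltas"]}

```bash
mkdir -p pics; cat > h.py <<'E'
import numpy as np, cv2
from plant import status, vision, ticket
from scipy.spatial.transform import Rotation as R
def cam(n):
    s=status.read_state(); rgb,d=vision.camera(n); c=vision.get_calibration(n)
    K=np.array(c["intrinsics"])
    if n=="wrist":
        T=np.eye(4);T[:3,:3]=R.from_rotvec(s["eef_rot"]).as_matrix();T[:3,3]=s["eef_pos"]
        C=T@np.array(c["mount"])
    else: C=np.linalg.inv(np.array(c["view"]))
    return rgb,d,K,C,c
def ray(K,C,u,v):
    p=np.linalg.inv(K)@[u,v,1]; return C[:3,3],C[:3,:3]@np.array([p[0],-p[1],-p[2]])
def onz(K,C,u,v,z):
    o,r=ray(K,C,u,v); return o+r*(z-o[2])/r[2]
def dep(K,C,u,v,d):
    o,r=ray(K,C,u,v); return o+r*d
def proj(K,C,p):
    q=np.linalg.inv(C)@np.append(p,1); a=K@[q[0],-q[1],-q[2]]; return a[:2]/a[2]
def cloud(d,K,C):
    v,u=np.mgrid[:d.shape[0],:d.shape[1]]
    p=np.stack([u,v,np.ones_like(u)],-1)@np.linalg.inv(K).T
    return (p*[1,-1,-1]*d[...,None])@C[:3,:3].T+C[:3,3]
def save(n,rgb): cv2.imwrite("pics/"+n+".png",rgb[...,::-1])
E
python3 - <<'E'
from h import *
s=status.read_state();print({k:np.round(v,3) for k,v in s.items()})
for n in("top","side"):
    rgb,d,K,C,c=cam(n); save(n,rgb); print(n,K,np.round(C,3),c.keys(),(d>0).mean())
    np.savez(n,rgb=rgb,d=d,K=K,C=C)
E
```

```text
{'clock': np.float64(0.0), 'joint_positions': array([-1.184,  0.333, -0.065,  1.461,  0.022,  1.35 , -0.089]), 'qd': array([-0.001,  0.   ,  0.   ,  0.001,  0.   ,  0.   , -0.   ]), 'joint_efforts': array([ 1.0000e-03, -6.2327e+01,  2.5000e-02, -3.8988e+01, -6.1000e-02,
        4.0000e-02,  0.0000e+00]), 'eef_pos': array([0.249, 0.573, 0.236]), 'eef_rot': array([-6.390e-01, -3.076e+00,  2.000e-03]), 'wrist_force': array([ 0.676,  0.108, -0.057]), 'wrist_torque': array([ 0.001, -0.011, -0.03 ]), 'finger_force': np.float64(0.0), 'grip_width': np.float64(0.087)}
top [[385.42115335   0.         319.52332032]
 [  0.         385.42115335 203.33283089]
 [  0.           0.           1.        ]] [[-0.023  0.999 -0.029  0.46 ]
 [-0.999 -0.024 -0.027  0.029]
 [-0.027  0.028  0.999  0.96 ]
 [ 0.     0.     0.     1.   ]] dict_keys(['intrinsics', 'view']) 0.9958671875
side [[396.81024829   0.         329.38792125]
 [  0.         396.81024829 202.16147732]
 [  0.           0.           1.        ]] [[ 0.961  0.156 -0.228  0.343]
 [-0.276  0.597 -0.754 -0.469]
 [ 0.018  0.787  0.616  0.538]
 [ 0.     0.     0.     1.   ]] dict_keys(['intrinsics', 'view']) 0.9957890625
```

View pics/top.png

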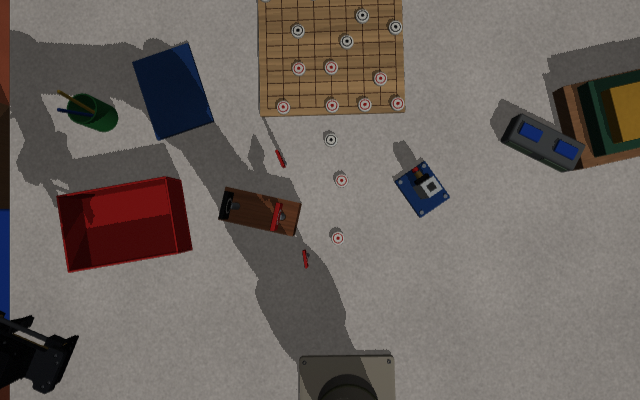

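View pics/side.png

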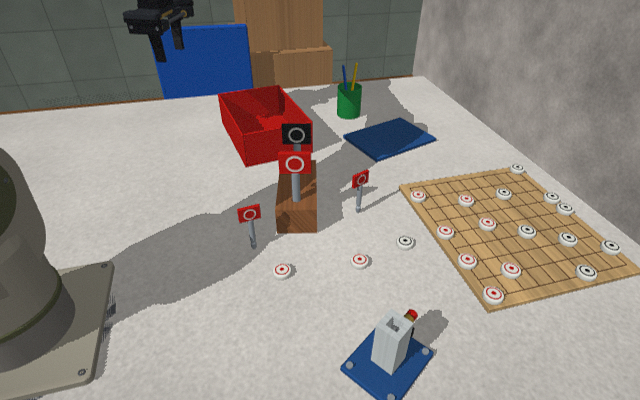

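Candidates for the red flag in the side view are (294,164) in the block, (250,214) and (360,180). The last two are smaller and stand free on the table. The one in the block is the largest and stands in a hole, so it fits. I'll measure it and confirm with a crop.

```bash
python3 - <<'E'
from h import *
for n in("top","side"):
    z=np.load(n+".npz");rgb,d,K,C=[z[k] for k in("rgb","d","K","C")]
    P=cloud(d,K,C); r=rgb.astype(int)
    red=((r[...,0]>90)&(r[...,0]>2.2*r[...,1])&(r[...,0]>2.2*r[...,2])).astype(np.uint8)
    nn,l,st,ce=cv2.connectedComponentsWithStats(red)
    for i in range(1,nn):
        if st[i,4]<25: continue
        p=P[l==i]; print(n,"red",ce[i].round(),st[i,4],np.median(p,0).round(4),p.min(0).round(3),p.max(0).round(3))
    for lab,(lo,hi) in {"holder top":(.088,.103),"rack top":(.052,.068),"plate top":(.125,.2)}.items():
        m=((P[...,2]>lo)&(P[...,2]<hi)&(P[...,0]>.35)&(P[...,0]<.65)&(abs(P[...,1])<.33)).astype(np.uint8)
        nn,l,st,ce=cv2.connectedComponentsWithStats(m)
        for i in range(1,nn):
            if st[i,4]<40: continue
            v,u=np.nonzero(l==i); p=P[l==i]
            rr=cv2.minAreaRect((p[:,:2]*1000).astype(np.float32))
            print(n,lab,ce[i].round(),st[i,4],np.median(p,0).round(4),np.round(rr[0],1),np.round(rr[1],1),round(rr[2],1))
z=np.load("side.npz")["rgb"][120:330,225:435];t=np.load("top.npz")["rgb"][140:270,210:460]
save("crop",np.hstack([cv2.resize(z,(400,400)),cv2.resize(t,(400,400*130//250*1)) if 0 else cv2.copyMakeBorder(cv2.resize(t,(400,208)),0,192,0,0,0)]))
E
```

```text
top red [279. 158.] 43 [0.5882 0.1401 0.1026] [0.46  0.029 0.098] [0.607 0.149 0.96 ]
top red [129. 208.] 2768 [0.4932 0.5273 0.0056] [ 0.342  0.029 -0.001] [0.554 0.648 0.96 ]
top red [275. 216.] 114 [0.4588 0.1429 0.1674] [0.43  0.029 0.164] [0.486 0.153 0.96 ]
top red [ 66. 254.] 53 [0.3828 0.6367 0.0902] [0.349 0.631 0.086] [0.417 0.646 0.094]
top red [305. 259.] 43 [0.3618 0.0875 0.1023] [0.344 0.029 0.097] [0.46  0.093 0.96 ]
top holder top [431. 187.] 220 [ 0.5165 -0.1963  0.0955] [ 516.2 -196.8] [35.9 36.2] 32.8
top holder top [305. 257.] 41 [0.3662 0.0873 0.1013] [365.8  88.7] [30.5  7.3] 8.2
top rack top [262. 211.] 2041 [0.4696 0.1932 0.0603] [471.  196.5] [179.   80.1] 76.1
top plate top [226. 205.] 277 [0.4841 0.2476 0.1637] [484.3 249.7] [12.8 60.1] 75.2
top plate top [276. 216.] 211 [0.4586 0.1415 0.1662] [458.  142.2] [13.2 59.6] 77.4
side red [263. 126.] 5098 [0.439  0.5372 0.0483] [ 0.342 -0.469 -0.245] [0.64  1.486 0.538]
side red [294. 164.] 117 [0.4574 0.139  0.1436] [0.446 0.135 0.132] [0.469 0.145 0.155]
side red [359. 178.] 156 [0.5856 0.1365 0.0897] [ 0.571  
[... 473 characters left out ...]
] 79.1
side holder top [250. 209.] 145 [0.3657 0.0867 0.0966] [366.1  87.4] [32.6  8.7] 14.3
side holder top [394. 326.] 624 [ 0.5162 -0.1981  0.0934] [ 517.8 -196.6] [37.2 36.2] 33.9
side rack top [297. 193.] 1428 [0.4631 0.1574 0.0582] [472.4 197.3] [183.4  79.9] 76.1
side rack top [251. 226.] 40 [0.3626 0.0848 0.0599] [362.3  85.1] [ 5.4 10.3] 82.9
side rack top [413. 317.] 60 [ 0.56   -0.1745  0.0658] [ 558.6 -173.2] [20.1  9.8] 30.8
side rack top [391. 347.] 252 [ 0.5084 -0.2074  0.0602] [ 521.  -207.2] [29.8 57.5] 85.1
side plate top [296. 133.] 550 [0.484  0.2461 0.1476] [484.1 248. ] [11.2 58.6] 74.9
side plate top [294. 161.] 693 [0.4581 0.1397 0.1486] [458.3 143. ] [14.2 58.9] 78.0
```

View pics/crop.png

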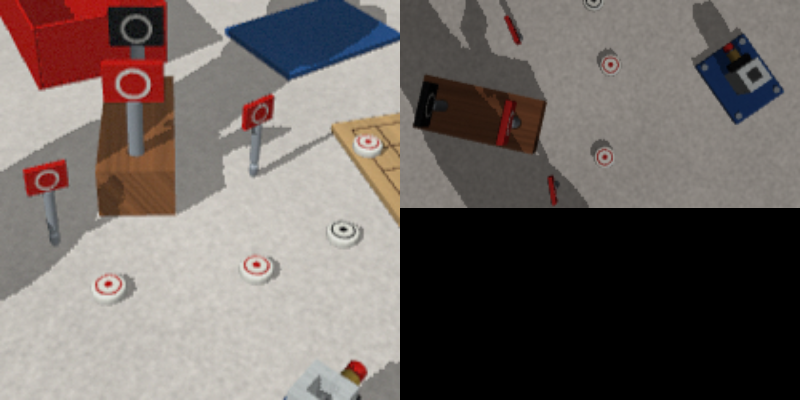

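The crop confirms it: the larger red flag at crop (133,83), i.e. side (294,164), stands in the block. Its centre is at about (0.458, 0.142, 0.1445), and the plate size and height match the description. The holder mouth is at about (0.517, -0.197).

Request:
step_arm(deltas=[[0.3, -0.364, -0.312, 0, -0.17], [0.3, -0.364, -0.312, 0, -0.17], [0.3, -0.364, -0.312, 0, -0.17], [0.3, -0.364, -0.312, 0, -0.17], [0.3, -0.364, -0.312, 0, -0.17], [0.3, -0.364, -0.312, 0, -0.17], [0.3, -0.364, -0.312, 0, -0.17], [0.3, -0.364, -0.312, 0, -0.17]])

```text
clock: 0.9
eef_pos: [0.4242, 0.2114, 0.2365]
eef_rot: [-0.376, -3.119, -0.0]
wrist_force: [1.4, -0.4, -0.0]
grip_width: 0.0609
finger_force: 0.0
```

Request:
step_arm(deltas=[[0.3, -0.049, -0.059, 0, 0], [0.3, -0.049, -0.059, 0, 0], [0.3, -0.049, -0.059, 0, 0], [0.3, -0.049, -0.059, 0, 0]])

```text
clock: 1.3
eef_pos: [0.4572, 0.1446, 0.2363]
eef_rot: [-0.377, -3.118, -0.0]
wrist_force: [-0.1, 0.5, -0.0]
grip_width: 0.0611
finger_force: 0.0
```

```bash
cat > look.py <<'E'
from h import *
s=status.read_state();print({k:np.round(s[k],4) for k in("clock","eef_pos","eef_rot","joint_positions")})
rgb,d,K,C,c=cam("wrist");save("w1",rgb);print(np.round(C,3))
P=cloud(d,K,C);r=rgb.astype(int)
ok=(d>0)&(P[...,0]>.35)&(P[...,0]<.6)&(P[...,1]>.03)&(P[...,1]<.33)
m=(ok&(P[...,2]>.155)&(P[...,2]<.178)).astype(np.uint8)
nn,l,st,ce=cv2.connectedComponentsWithStats(m)
for i in range(1,nn):
    if st[i,4]<60: continue
    p=P[l==i];rr=cv2.minAreaRect((p[:,:2]*1000).astype(np.float32));print(ce[i].round(),st[i,4],np.median(p,0).round(4),np.round(rr[0],1),np.round(rr[1],1),round(rr[2],1),r[l==i].mean(0))
E
python3 look.py
```

```text
{'clock': np.float64(1.3), 'eef_pos': array([0.4572, 0.1446, 0.2363]), 'eef_rot': array([-3.7710e-01, -3.1183e+00, -2.0000e-04]), 'joint_positions': array([-6.6540e-01,  4.0000e-04,  2.6570e-01,  1.8445e+00, -5.0000e-04,
        1.2972e+00,  9.3060e-01])}
[[ 0.237 -0.931 -0.277  0.381]
 [ 0.971  0.228  0.067  0.164]
 [ 0.    -0.285  0.958  0.385]
 [ 0.     0.     0.     1.   ]]
[318. 217.] 1206 [0.4565 0.1467 0.1666] [458.8 146. ] [11.2 59.9] 76.7 [102.74709784  25.3747927   23.55555556]
[469. 212.] 1480 [0.4793 0.2521 0.1661] [482.8 252.6] [11.5 55.1] 76.9 [20.26554054 20.61689189 20.54256757]
```

View pics/w1.png

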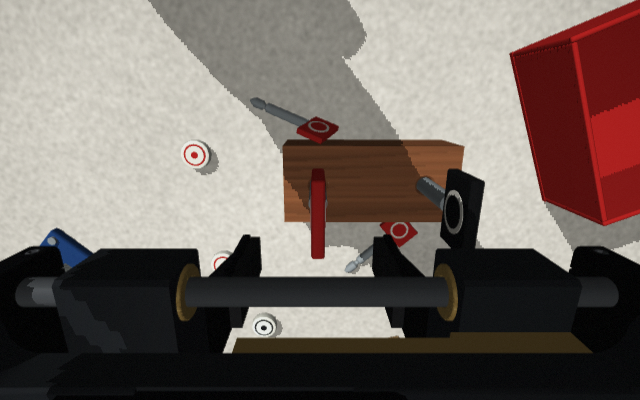

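The wrist view shows the red plate at (318,170–258), centred between the fingers at (318). I'm descending.

Request:
step_arm(deltas=[[0.3, 0, 0, 0.03, 0], [0.3, 0, 0, 0.06, 0], [0.3, 0, 0, 0.08, 0], [0.3, 0, 0, 0.097, 0], [0.3, 0, 0, 0.097, 0], [0.5, 0, 0, 0.097, 0], [0.7, 0, 0, 0.097, 0], [0.8, 0, 0, 0.097, 0]], newtons=10)

```text
clock: 2.15
eef_pos: [0.4579, 0.1451, 0.1405]
eef_rot: [0.375, 3.118, 0.002]
wrist_force: [0.3, -0.1, -0.1]
grip_width: 0.0445
finger_force: 0.0
```

Request:
step_arm(deltas=[[0.85, 0, 0, 0, 0], [0.9, 0, 0, 0, 0], [0.95, 0, 0, 0, 0], [1, 0, 0, 0, 0]], newtons=10)

```text
clock: 2.55
eef_pos: [0.4574, 0.1445, 0.1396]
eef_rot: [0.376, 3.119, 0.0]
wrist_force: [0.3, 0.4, 0.2]
grip_width: 0.0129
finger_force: 0.0
```

Request:
step_arm(deltas=[[1, 0, 0, 0, 0], [1, 0, 0, 0, 0], [1, 0, 0, 0, 0], [1, 0, 0, 0, 0]], newtons=10)

```text
clock: 2.95
eef_pos: [0.4575, 0.1447, 0.1396]
eef_rot: [0.376, 3.119, 0.0]
wrist_force: [0.8, 1.8, -0.7]
grip_width: 0.01
finger_force: 10.0
```

Request:
step_arm(deltas=[[1, 0, 0, 0, 0], [1, 0, 0, 0, 0], [1, 0, 0, -0.015, 0], [1, 0, 0, -0.035, 0], [1, 0, 0, -0.06, 0], [1, 0, 0, -0.09, 0], [1, 0, 0, -0.11, 0], [1, 0, 0, -0.11, 0]], newtons=40)

```text
clock: 3.75
eef_pos: [0.4585, 0.1447, 0.2518]
eef_rot: [0.376, 3.116, 0.003]
wrist_force: [-0.1, 0.9, -2.0]
grip_width: 0.0099
finger_force: 40.0
```

Request:
step_arm(deltas=[[1, -0.138, -0.318, 0, 0], [1, -0.138, -0.318, 0, 0], [1, -0.138, -0.318, 0, 0], [1, -0.138, -0.318, 0, 0], [1, -0.138, -0.318, 0, 0], [1, -0.138, -0.318, 0, 0], [1, -0.138, -0.318, 0, 0], [1, -0.138, -0.318, 0, 0]])

```text
clock: 4.55
eef_pos: [0.5141, -0.2044, 0.248]
eef_rot: [-0.39, -3.115, 0.006]
wrist_force: [-0.6, 0.4, -1.9]
grip_width: 0.0096
finger_force: 40.0
```

Request:
step_arm(deltas=[[1, 0, 0, 0, 0], [1, 0, 0, 0, 0], [1, 0, 0, 0, 0]])

```text
clock: 4.85
eef_pos: [0.516, -0.1956, 0.249]
eef_rot: [-0.372, -3.119, -0.001]
wrist_force: [0.8, 0.0, -1.5]
grip_width: 0.0097
finger_force: 40.0
```

```bash
python3 - <<'E'
from h import *
s=status.read_state();print({k:np.round(s[k],4) for k in("clock","eef_pos","eef_rot","wrist_force","joint_positions")})
im=[]
for n in("wrist","side"):
    rgb,d,K,C,c=cam(n);np.savez(n+"2",rgb=rgb,d=d,K=K,C=C);im.append(rgb)
    e=s["eef_pos"]
    for q in([e[0],e[1],e[2]+.005-.1325],[.517,-.197,.095]): print(n,proj(K,C,q).round())
save("ws2",np.vstack(im)[:, :][::1] if 0 else cv2.resize(np.vstack([im[0][:400],im[1][:400]]),(480,600)))
E
```

```text
{'clock': np.float64(4.85), 'eef_pos': array([ 0.516 , -0.1956,  0.249 ]), 'eef_rot': array([-3.7210e-01, -3.1187e+00, -1.1000e-03]), 'wrist_force': array([ 0.8402,  0.0411, -1.4837]), 'joint_positions': array([-0.2763,  0.1747,  0.6322,  1.6686, -0.1064,  1.3337,  1.707 ])}
wrist [315. 196.]
wrist [314. 190.]
side [395. 311.]
side [394. 324.]
```

View pics/ws2.png

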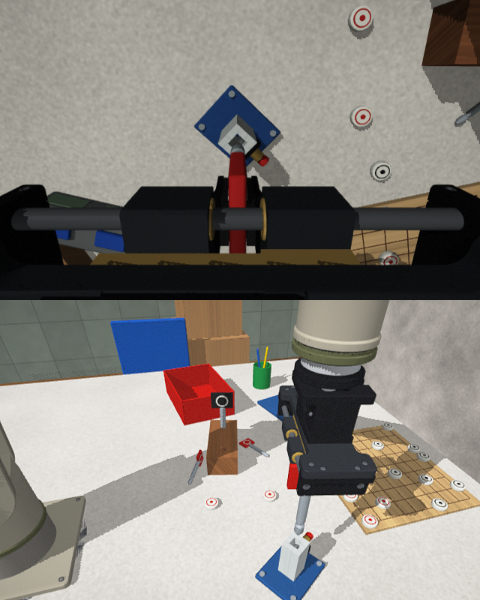

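The wrist view shows the foot over the post top. The two small stand-alone flags have already tipped over by themselves; they were never touched. Next I measure the rod axis against the mouth within the same cameras.

```bash
cat > m2.py <<'E'
from h import *
import sys
e=np.array(status.read_state()["eef_pos"])
tag=sys.argv[1]
for n in("wrist","side"):
    z=np.load(n+tag+".npz");rgb,d,K,C=[z[k] for k in("rgb","d","K","C")]
    P=cloud(d,K,C);near=(np.hypot(P[...,0]-e[0],P[...,1]-e[1])<.04)&(d>0)
    zf=e[2]+.005-.1325
    m=near&(P[...,2]>zf+.042)&(P[...,2]<zf+.095)&(np.hypot(P[...,0]-e[0],P[...,1]-e[1])<.02)
    p=P[m];print(n,"rod px",m.sum())
    if m.sum()>40:
        # linear least-squares circle with axis tilt ignored, then by z halves
        for a,b in((.042,.068),(.068,.095)):
            q=p[(p[:,2]>zf+a)&(p[:,2]<zf+b)]
            # known radius 8mm: silhouette middle ray + radius
            vd=q.mean(0)-C[:3,3];h=vd[:2]/np.linalg.norm(vd[:2]);t=np.array([-h[1],h[0]])
            s=q[:,:2]@t;w=q[:,:2]@h
            c=t*(s.min()+s.max())/2+h*(np.percentile(w,10)+.008)
            print("  z",q[:,2].mean().round(3),"width",np.ptp(s).round(4),"axis",c.round(4),"t",t.round(2))
    for lo,hi in((.09,.101),):
        m=near&(P[...,2]>lo)&(P[...,2]<hi);q=P[m]
        m=m&((rgb.max(-1).astype(int)-rgb.min(-1))<40);q=P[m]
        rr=cv2.minAreaRect((q[:,:2]*1000).astype(np.float32));print("  top",m.sum(),np.round(rr[0],1),np.round(rr[1],1),round(rr[2],1),np.median(q[:,2]).round(4))
    # edges of rod in image by depth
E
python3 m2.py 2
```

```text
wrist rod px 22
  top 850 [ 517.7 -194.9] [35.9 36. ] 33.2 0.0948
side rod px 431
  z 0.177 width 0.0158 axis [ 0.5179 -0.1964] t [-0.84  0.54]
  z 0.203 width 0.0159 axis [ 0.5178 -0.1965] t [-0.84  0.54]
  top 561 [ 517.8 -196.7] [36.9 36.4] 32.9 0.0935
```

Side camera: rod axis (0.518,-0.1964), mouth (0.5178,-0.1967), so they agree to within 0.4 mm. The foot is now at z≈0.1215. I lower it gently.

Request:
step_arm(deltas=[[1, 0, 0, 0.01, 0], [1, 0, 0, 0.018, 0], [1, 0, 0, 0.024, 0], [1, 0, 0, 0.028, 0], [1, 0, 0, 0.031, 0], [1, 0, 0, 0.032, 0], [1, 0, 0, 0.032, 0]])

```text
clock: 5.65
eef_pos: [0.516, -0.1972, 0.2175]
eef_rot: [0.376, 3.119, 0.0]
wrist_force: [-0.0, 0.5, -2.2]
grip_width: 0.0099
finger_force: 40.0
```

```bash
python3 - <<'E'
from h import *
for n in("wrist","side"):
    rgb,d,K,C,c=cam(n);np.savez(n+"3",rgb=rgb,d=d,K=K,C=C)
s=status.read_state();print(s["eef_pos"],s["wrist_force"])
E
python3 m2.py 3
```

```text
[ 0.51606361 -0.19716979  0.21773159] [ 0.58520199  0.1973479  -2.41133616]
wrist rod px 22
  top 1046 [ 517.7 -194.8] [35.9 36. ] 33.3 0.0949
side rod px 307
  z 0.146 width 0.0157 axis [ 0.5177 -0.198 ] t [-0.84  0.54]
  z 0.167 width 0.0158 axis [ 0.5177 -0.1981] t [-0.84  0.54]
  top 492 [ 517.7 -196.7] [37.4 36.2] 33.1 0.0936
```

The settled rod sits about 1.4 mm too far towards -y. I shift +1.5 mm in y and then feel downwards.

Request:
step_arm(deltas=[[1, 0.0004, 0.0015, 0, 0], [1, 0.0004, 0.0015, 0, 0], [1, 0.0004, 0.0015, 0.002, 0], [1, 0.0004, 0.0015, 0.003, 0], [1, 0.0004, 0.0015, 0.004, 0], [1, 0.0004, 0.0015, 0.005, 0], [1, 0.0004, 0.0015, 0.006, 0], [1, 0.0004, 0.0015, 0.006, 0]])

```text
clock: 6.55
eef_pos: [0.5158, -0.1955, 0.2113]
eef_rot: [-0.376, -3.119, -0.0]
wrist_force: [-0.2, -0.1, -1.0]
grip_width: 0.01
finger_force: 40.0
```

Request:
step_arm(deltas=[[1, 0, 0, 0.001, 0], [1, 0, 0, 0.002, 0], [1, 0, 0, 0.003, 0], [1, 0, 0, 0.004, 0], [1, 0, 0, 0.005, 0], [1, 0, 0, 0.006, 0], [1, 0, 0, 0.006, 0]])

```text
clock: 7.25
eef_pos: [0.5159, -0.1955, 0.2053]
eef_rot: [-0.376, -3.119, -0.0]
wrist_force: [0.3, 0.1, -0.9]
grip_width: 0.0102
finger_force: 40.0
```

Request:
step_arm(deltas=[[1, 0, 0, 0.001, 0], [1, 0, 0, 0.002, 0], [1, 0, 0, 0.003, 0], [1, 0, 0, 0.004, 0], [1, 0, 0, 0.004, 0]])

```text
clock: 7.75
eef_pos: [0.5159, -0.1956, 0.2014]
eef_rot: [-0.376, -3.119, -0.0]
wrist_force: [0.4, 0.5, -3.0]
grip_width: 0.0097
finger_force: 40.0
```

Request:
step_arm(deltas=[[1, 0, 0, 0.001, 0], [1, 0, 0, 0.002, 0], [1, 0, 0, 0.003, 0], [1, 0, 0, 0.003, 0]])

```text
clock: 8.15
eef_pos: [0.5158, -0.1956, 0.1984]
eef_rot: [-0.376, -3.119, -0.0]
wrist_force: [0.6, 0.0, -1.9]
grip_width: 0.0097
finger_force: 40.0
```

Request:
step_arm(deltas=[[1, 0, 0, 0.001, 0], [1, 0, 0, 0.002, 0], [1, 0, 0, 0.003, 0], [1, 0, 0, 0.003, 0]])

```text
clock: 8.55
eef_pos: [0.5158, -0.1955, 0.1953]
eef_rot: [-0.376, -3.119, -0.0]
wrist_force: [0.6, -0.4, -2.5]
grip_width: 0.0095
finger_force: 40.0
```

Request:
step_arm(deltas=[[1, 0, 0, 0.001, 0], [1, 0, 0, 0.002, 0], [1, 0, 0, 0.002, 0]])

```text
clock: 8.85
eef_pos: [0.5159, -0.1955, 0.1933]
eef_rot: [-0.376, -3.119, -0.0]
wrist_force: [-0.2, -0.3, -2.3]
grip_width: 0.0096
finger_force: 40.0
```

Request:
step_arm(deltas=[[1, 0, 0, 0.001, 0], [1, 0, 0, 0.002, 0], [1, 0, 0, 0.002, 0]])

```text
clock: 9.15
eef_pos: [0.5159, -0.1955, 0.1914]
eef_rot: [-0.376, -3.119, -0.0]
wrist_force: [-0.7, 0.3, -2.9]
grip_width: 0.0101
finger_force: 40.0
```

Request:
step_arm(deltas=[[1, 0, 0, 0.001, 0], [1, 0, 0, 0.002, 0], [1, 0, 0, 0.002, 0]])

```text
clock: 9.45
eef_pos: [0.5155, -0.1959, 0.1893]
eef_rot: [-0.376, -3.118, 0.0]
wrist_force: [-1.0, -1.3, -1.6]
grip_width: 0.0098
finger_force: 40.0
```

Request:
step_arm(deltas=[[1, 0, 0, 0.001, 0], [1, 0, 0, 0.002, 0], [1, 0, 0, 0.002, 0]])

```text
clock: 9.75
eef_pos: [0.5157, -0.196, 0.1875]
eef_rot: [-0.376, -3.119, 0.001]
wrist_force: [-3.6, -2.8, 0.6]
grip_width: 0.0097
finger_force: 40.0
```

Request:
step_arm(deltas=[[1, 0, 0, 0.001, 0], [1, 0, 0, 0.002, 0], [1, 0, 0, 0.002, 0]])

```text
clock: 10.05
eef_pos: [0.5157, -0.196, 0.1852]
eef_rot: [-0.376, -3.119, 0.001]
wrist_force: [-2.5, -4.6, -0.6]
grip_width: 0.0095
finger_force: 40.0
```

Request:
step_arm(deltas=[[1, 0, 0, 0.001, 0], [1, 0, 0, 0.002, 0], [1, 0, 0, 0.002, 0]])

```text
clock: 10.35
eef_pos: [0.5156, -0.1957, 0.183]
eef_rot: [-0.376, -3.118, 0.0]
wrist_force: [-2.3, -3.4, -2.0]
grip_width: 0.0092
finger_force: 40.0
```

Request:
step_arm(deltas=[[1, 0, 0, 0.001, 0], [1, 0, 0, 0.002, 0], [1, 0, 0, 0.002, 0]])

```text
clock: 10.65
eef_pos: [0.5155, -0.1953, 0.1813]
eef_rot: [-0.375, -3.118, -0.001]
wrist_force: [-6.4, -2.0, 3.9]
grip_width: 0.0096
finger_force: 40.0
```

Request:
step_arm(deltas=[[1, 0, 0, 0.001, 0], [1, 0, 0, 0.002, 0], [1, 0, 0, 0.002, 0]])

```text
clock: 10.95
eef_pos: [0.5156, -0.1957, 0.1795]
eef_rot: [-0.376, -3.118, -0.0]
wrist_force: [-5.3, -4.2, 2.7]
grip_width: 0.0097
finger_force: 40.0
```

Request:
step_arm(deltas=[[1, 0, 0, 0.001, 0], [1, 0, 0, 0.002, 0], [1, 0, 0, 0.002, 0]])

```text
clock: 11.25
eef_pos: [0.5156, -0.1957, 0.1774]
eef_rot: [-0.376, -3.118, -0.0]
wrist_force: [-3.9, -3.9, 1.5]
grip_width: 0.0097
finger_force: 40.0
```

Request:
step_arm(deltas=[[1, 0, 0, 0.001, 0], [1, 0, 0, 0.002, 0], [1, 0, 0, 0.003, 0], [1, 0, 0, 0.003, 0]])

```text
clock: 11.65
eef_pos: [0.5155, -0.1956, 0.1743]
eef_rot: [-0.376, -3.118, -0.0]
wrist_force: [-3.6, -3.6, -0.3]
grip_width: 0.0103
finger_force: 40.0
```

Request:
step_arm(deltas=[[1, 0, 0, 0.001, 0], [1, 0, 0, 0.002, 0], [1, 0, 0, 0.002, 0]])

```text
clock: 11.95
eef_pos: [0.5155, -0.1956, 0.1721]
eef_rot: [-0.376, -3.118, -0.0]
wrist_force: [-2.4, -3.7, -2.3]
grip_width: 0.0098
finger_force: 40.0
```

Request:
step_arm(deltas=[[1, 0, 0, 0.001, 0], [1, 0, 0, 0.002, 0], [1, 0, 0, 0.002, 0]])

```text
clock: 12.25
eef_pos: [0.5155, -0.1956, 0.17]
eef_rot: [-0.376, -3.118, 0.0]
wrist_force: [-2.8, -3.3, -3.1]
grip_width: 0.01
finger_force: 40.0
```

Request:
step_arm(deltas=[[1, 0, 0, 0.001, 0], [1, 0, 0, 0.001, 0]])

```text
clock: 12.45
eef_pos: [0.5156, -0.1956, 0.1691]
eef_rot: [-0.376, -3.118, 0.0]
wrist_force: [-3.6, -4.4, -1.6]
grip_width: 0.0097
finger_force: 40.0
```

Request:
step_arm(deltas=[[1, 0, 0, 0.001, 0], [1, 0, 0, 0.001, 0]])

```text
clock: 12.65
eef_pos: [0.5156, -0.1957, 0.1683]
eef_rot: [-0.376, -3.118, 0.0]
wrist_force: [-4.2, -3.7, -0.4]
grip_width: 0.0099
finger_force: 40.0
```

Request:
step_arm(deltas=[[1, 0, 0, 0.001, 0], [1, 0, 0, 0.001, 0]])

```text
clock: 12.85
eef_pos: [0.5156, -0.1957, 0.1673]
eef_rot: [-0.376, -3.118, -0.0]
wrist_force: [-4.3, -3.1, 0.2]
grip_width: 0.0097
finger_force: 40.0
```

Request:
step_arm(deltas=[[1, 0, 0, 0.001, 0], [1, 0, 0, 0.001, 0]])

```text
clock: 13.05
eef_pos: [0.5156, -0.1956, 0.1662]
eef_rot: [-0.376, -3.118, 0.0]
wrist_force: [-4.4, -4.1, -1.2]
grip_width: 0.0097
finger_force: 40.0
```

Request:
step_arm(deltas=[[1, 0, 0, 0.001, 0], [1, 0, 0, 0.001, 0]])

```text
clock: 13.25
eef_pos: [0.5155, -0.1956, 0.165]
eef_rot: [-0.376, -3.118, 0.0]
wrist_force: [-3.1, -3.5, -2.1]
grip_width: 0.0099
finger_force: 40.0
```

Request:
step_arm(deltas=[[1, 0, 0, 0.001, 0], [1, 0, 0, 0.001, 0]])

```text
clock: 13.45
eef_pos: [0.5154, -0.1953, 0.1636]
eef_rot: [-0.376, -3.117, -0.0]
wrist_force: [-3.0, -3.3, -8.6]
grip_width: 0.0093
finger_force: 40.0
```

Request:
step_arm(deltas=[[1, 0, 0, 0.001, 0], [1, 0, 0, 0.001, 0]])

```text
clock: 13.65
eef_pos: [0.5155, -0.1956, 0.163]
eef_rot: [-0.376, -3.118, 0.0]
wrist_force: [-3.4, -4.4, -7.0]
grip_width: 0.0092
finger_force: 40.0
```

Request:
step_arm(deltas=[[1, 0, 0, 0.001, 0], [1, 0, 0, 0.001, 0]])

```text
clock: 13.85
eef_pos: [0.5155, -0.1955, 0.162]
eef_rot: [-0.376, -3.118, -0.0]
wrist_force: [-4.4, -3.0, -7.3]
grip_width: 0.0097
finger_force: 40.0
```

The pole is being drawn down by about 6 N, so the nose is entering the groove. I follow it in 1 mm steps until the pull fades.

Request:
step_arm(deltas=[[1, 0, 0, 0.001, 0], [1, 0, 0, 0.001, 0]])

```text
clock: 14.05
eef_pos: [0.5154, -0.1954, 0.1611]
eef_rot: [-0.376, -3.118, -0.0]
wrist_force: [-5.0, -2.5, -4.7]
grip_width: 0.0097
finger_force: 40.0
```

Request:
step_arm(deltas=[[1, 0, 0, 0.001, 0], [1, 0, 0, 0.001, 0], [1, 0, 0, 0.001, 0]])

```text
clock: 14.35
eef_pos: [0.5155, -0.1955, 0.1602]
eef_rot: [-0.376, -3.118, -0.0]
wrist_force: [-4.9, -3.5, -4.1]
grip_width: 0.01
finger_force: 40.0
```

Request:
step_arm(deltas=[[1, 0, 0, 0.0007, 0], [1, 0, 0, 0.0007, 0], [1, 0, 0, 0.0007, 0]])

```text
clock: 14.65
eef_pos: [0.5155, -0.1955, 0.1597]
eef_rot: [-0.376, -3.118, -0.0]
wrist_force: [-4.6, -4.5, -1.8]
grip_width: 0.0098
finger_force: 40.0
```

Request:
step_arm(deltas=[[1, 0, 0, 0.0006, 0], [1, 0, 0, 0.0006, 0], [1, 0, 0, 0.0006, 0]])

```text
clock: 14.95
eef_pos: [0.5156, -0.1957, 0.1592]
eef_rot: [-0.376, -3.118, -0.0]
wrist_force: [-5.2, -3.1, -0.9]
grip_width: 0.0097
finger_force: 40.0
```

The pull has faded to neutral, so the click is seated. I release softly.

Request:
step_arm(deltas=[[1, 0, 0, 0, 0], [1, 0, 0, 0, 0], [0.85, 0, 0, 0, 0], [0.7, 0, 0, 0, 0], [0.6, 0, 0, 0, 0], [0.6, 0, 0, 0, 0]], newtons=3)

```text
clock: 15.55
eef_pos: [0.5163, -0.1954, 0.1594]
eef_rot: [0.375, 3.118, 0.0]
wrist_force: [0.0, -0.4, 0.8]
grip_width: 0.0291
finger_force: 0.0
```

```bash
python3 - <<'E'
from h import *
rgb,d,K,C,c=cam("side");np.savez("side4",rgb=rgb,d=d,K=K,C=C);P=cloud(d,K,C);r=rgb.astype(int)
s=status.read_state();print(s["wrist_force"],s["grip_width"],s["eef_pos"])
red=(r[...,0]>70)&(r[...,0]>2*r[...,1])&(r[...,0]>2*r[...,2])&(np.hypot(P[...,0]-.517,P[...,1]+.197)<.05)&(P[...,2]>.12)
p=P[red];print(red.sum(),p.min(0).round(4),p.max(0).round(4),np.median(p,0).round(4))
save("s4",cv2.resize(rgb[180:400,280:500],(500,500)))
E
```

```text
[-0.41070153  0.32132053 -0.14607296] 0.03133886442300677 [ 0.51619462 -0.19542542  0.15939326]
155 [ 0.4869 -0.2172  0.1426] [ 0.5478 -0.1863  0.3125] [ 0.4914 -0.1947  0.1556]
```

View pics/s4.png

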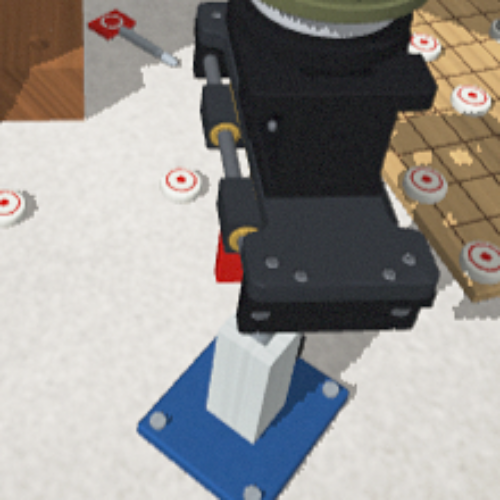

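The plate bottom at z 0.1426 puts the centre at about 0.165, as expected, and the flag is free of the fingers. I retreat upwards and check.

Request:
step_arm(deltas=[[0.6, 0, 0, -0.005, 0], [0.6, 0, 0, -0.02, 0], [0.6, 0, 0, -0.05, 0], [0.6, 0, 0, -0.09, 0], [0.6, 0, 0, -0.12, 0], [0.6, 0, 0, -0.12, 0], [0.6, 0, 0, -0.12, 0]])

```text
clock: 16.3
eef_pos: [0.5162, -0.1957, 0.2805]
eef_rot: [0.376, 3.117, 0.0]
wrist_force: [0.1, 1.1, -0.9]
grip_width: 0.035
finger_force: 0.0
```

Request:
step_arm(deltas=[[0.6, 0.03, 0.1, -0.03, 0], [0.6, 0.06, 0.15, -0.03, 0], [0.6, 0.06, 0.15, -0.03, 0], [0.6, 0.06, 0.15, -0.03, 0], [0.6, 0.06, 0.15, -0.03, 0], [0.6, 0.06, 0.15, -0.03, 0]])

```text
clock: 16.9
eef_pos: [0.493, -0.0362, 0.3087]
eef_rot: [-0.376, -3.118, 0.001]
wrist_force: [-0.3, 0.2, 0.3]
grip_width: 0.0347
finger_force: 0.0
```

```bash
python3 - <<'E'
from h import *
im=[]
for n in("side","top"):
    rgb,d,K,C,c=cam(n);P=cloud(d,K,C);im.append(rgb)
    near=(np.hypot(P[...,0]-.517,P[...,1]+.197)<.045)&(d>0)
    m=near&(P[...,2]>.135)&(P[...,2]<.2);p=P[m]
    print(n,m.sum(),"plate z",np.percentile(p[:,2],[1,99]).round(4),p.mean(0).round(4))
    rod=P[near&(P[...,2]>.1)&(P[...,2]<.135)];print(len(rod),rod.mean(0).round(4) if len(rod) else '')
s=status.read_state();print(s["clock"],s["eef_pos"],s["wrist_force"])
save("end",np.vstack(im)[:,:] if 0 else cv2.resize(np.vstack(im),(480,600)))
E
```

```text
side 1543 plate z [0.1369 0.1862] [ 0.5147 -0.1997  0.1674]
218 [ 0.5137 -0.2015  0.1179]Traceback (most recent call last):
  File "<stdin>", line 7, in <module>
    return _quantile_unchecked(
        a, q, axis, out, overwrite_input, method, keepdims, weights)
    return _ureduce(a,
                    func=_quantile_ureduce_func,
    ...<5 lines>...
                    overwrite_input=overwrite_input,
                    method=method)
    r = func(a, **kwargs)
    result = _quantile(arr,
                       quantiles=q,
    ...<2 lines>...
                       out=out,
                       weights=wgt)
    slices_having_nans = np.isnan(arr[-1, ...])
                                  ~~~^^^^^^^^^
IndexError: index -1 is out of bounds for axis 0 with size 0
```

```bash
python3 - <<'E'
from h import *
rgb,d,K,C,c=cam("side");save("end",rgb);P=cloud(d,K,C)
m=(np.hypot(P[...,0]-.484,P[...,1]-.249)<.04)&(P[...,2]>.125)&(P[...,2]<.2);print(m.sum(),P[m].min(0),P[m].max(0))
E
```

```text
574 [0.45478314 0.23868845 0.12506865] [0.51331642 0.26062899 0.16683349]
```

View pics/end.png

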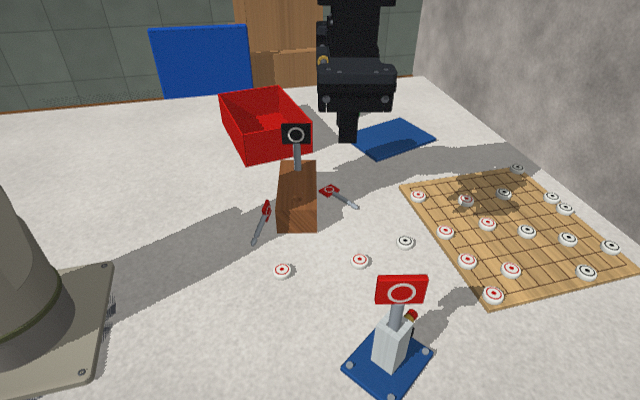

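The red flag stands upright in the holder at (401,290). The black flag (296,133) and the three pieces (282,270), (360,260) and (405,242) are where they were, and the arm is clear.

```bash
python3 -c "from plant import ticket; print(ticket.finish_job())"
```

```text
the job is handed in; nothing more can be done
None
```

The red flag pole is clicked into the holder's plunger and stands gripped; the black flag and game pieces are untouched, two small spare flags on the table fell over without being touched, and the job is handed in (no verdict shown).

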